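# Find the blind hole of a spacer by feel and hold it hole-up

## Robot

A 7-joint arm with a two-finger parallel gripper is mounted at the origin on a cart in front of the work surface, level with it; the furniture and walls round the work are solid. World frame = base frame: x ahead of the robot, y to its left, z up, the work surface at z = 0. Lengths are in mm, angles in rad, forces in N, time in s.
With the tool pointing down it reaches from about 400 to 875 mm from the base axis. Payload 4.4 kg.
Tool frame: the origin (TCP) lies midway between the tips of the shut fingers; the grasp point (between the pads) lies 19 mm behind it; z points along the fingers, y is the line along which they close (so a half turn about z gives the same grasp; the last joint's range is limited). The gripper opens to 85 mm and grips with 20 to 120 N. Pads are 22 mm wide; open, the fingers measure 114 mm over their backs; the gripper's body (76 mm by 85 mm) begins 54 mm behind the grasp point. The pads swing forward as they close: fully open they stand 13 mm farther back than shut.
Start: joints at [1.233, 0.628, 0.038, 1.517, -0.027, 0.996, -0.02], TCP at [174.53, -626.145, 231.313] pointing down, gripper open.
Joint ranges: [-3.06, 3.06], [-0.37, 2.12], [-1.25, 1.32], [0.18, 2.47], [-1.1, 4.24], [0.23, 1.98], [-2.94, 2.94]. Speed limits (rad/s): [2.57, 2.57, 3.14, 3.14, 3.14, 3.14, 3.14].

## Interface

Orientations are given as [roll, pitch, yaw] about the fixed x, y, z axes, in that order (R = Rz(yaw) Ry(pitch) Rx(roll)).
In Python, from cell import ctrl gives the robot as it stands. The module is installed in compiled form; this text tells all that it offers.
- The arm moves only by the tool step_arm, never from a script. Its argument "commands" is one flat list of numbers, 7 for each row, row after row: the shift along the tool's x, y, z in cm, then the turn, a rotation vector about the tool's x, y, z in rad, then the opening, from 0 (shut) to 1 (fully open). A call has 1 to 10 rows; each row is the pose to reach, as a shift and turn from the pose commanded when the call began, along the tool's axes at that moment; what a row does not reach only later rows make up. A row lasts 1/10 s, in which the tool goes at most 50 mm and 8.59 degrees, less where a joint would pass 70% of its speed; a pose out of reach is approached as far as the arm can. A call with a gripper value outside its range is refused whole. The fingers move at their own pace and stop on an object; the grip force is fixed at half the most. Time passes only in rows, so rows that repeat a pose let the fingers close. It gives the time, the measured TCP pose, the force, the opening and the grip force at its end, in the units of the state.
- ctrl.read_state(): the state, without advancing time (a new reading comes with each control period).
- ctrl.get_image(name): name is "side" or "top" or "wrist"; returns a dict with "image" (400x640x3 uint8, red, green, blue), "range_z" (400x640 float32, mm along the optical axis (not along the pixel's ray), 0 where there is no reading), "vfov" (degrees; the focal length in pixels is half the picture's height over the tangent of half this angle, whatever the lens; pixels are square), "cx", "cy" (the principal point, pixels), "world_to_cam" (4x4, takes a point from world to camera coordinates). Camera axes: x right, y down, z forward; pixel columns grow to the right and rows downward; lengths in mm; the calibration is good to about 2 mm. A picture is of the moment at which its call begins.
- ctrl.finish_job(): hands the job in; it is judged then, once.
The state is a dict: "clock": time; "qpos": joint angles; "qd": joint speeds; "tau": joint torques, N m; "eef_pos": TCP position; "tool_rot": TCP orientation; "force": force on the tool from outside, world axes, zero at the start; "torque": the same for the moment, N m; "width": finger opening in mm; "gripper_force": force on a finger pad.
Only numpy, scipy, OpenCV 4.12 (cv2) and the standard library are available. Lean on these libraries where they do the work, as an engineer would, in place of code of your own. Each camera call takes 0.05 s, during which the arm holds its last target. There are 200 camera calls.

## Task

One end of the round aluminium spacer lying on the rest has a blind hole, the other end is solid. Pick it up and find the hole by feel: push it onto the stand's spring-loaded pin until the pin bottoms in the hole and gives way by about 6 mm, then draw it off and turn the spacer so that the hole faces straight up. Finish while holding it like that in the gripper, still, touching nothing else and with its middle at least 20 cm above the worktop; leave the loose things around alone.

Things in the scene. Friction and masses are not known exactly. Their poses are not given: they have to be found in the camera images.
- spacer: round bare aluminium spacer, 32 mm diameter, 66 mm long, 80 to 150 g, lying level in the groove of the rest, hole facing any way round. Origin at its middle on its axis; its x axis points out of the end with the blind hole (15 mm diameter, 30 mm deep); the other end is solid. Apart from the hole both ends look the same. Grip it across its middle, the hand upright or leaning along the axis
- hole_mouth (a point): centre of the mouth of the spacer's hole, 33 mm from the spacer's middle; x axis points out of the hole
- hole_floor (a point): centre of the flat floor of the blind hole, 3 mm from the spacer's middle towards the mouth (30 mm below the mouth)
- rest: fixed grey rest: a foot 90 x 70 x 8 mm and a V saddle, 40 mm long (its x) and under 26 mm wide, that carries the spacer's axis 60 mm above the worktop; the spacer juts out about 13 mm at each end and 3 mm at each side, so fingers pass down both sides. Origin on the worktop under the saddle's middle
- stand: fixed feeler stand. Origin on the worktop below the tip of its level pin, which points along the stand's -x, axis 90 mm above the worktop: steel, 8 mm diameter, round tip, 71 mm out of the bush of a grey post (36 mm wide, 104 mm high, x = 75 to 101 mm). Foot 10 mm thick, 80 mm wide, x = 35 to 135 mm
- pin_tip (a point): the very tip of the feeler pin, on its axis; x axis points from the tip back to the post, which is the direction to push
- feeler_pin (a joint): how far the feeler pin is pushed in, m: 0 = out, 0.012 = stop. Spring 0.5 N per mm (3 N at 6 mm), comes back by itself
- screwdriver: loose screwdriver, 191 mm long, 30 mm thick, to leave alone. Origin under its middle
- dropper_bottle: loose dropper bottle, 19 mm diameter, 41 mm high, to leave alone. Origin under its middle
- relay: loose relay in its socket, 70 x 27 x 54 mm high, to leave alone. Origin under its middle
- junction_box: loose white junction box, 68 x 68 x 41 mm high, to leave alone. Origin under its middle

How it is judged (in metres and radians):
On the way:
1. the pin is in the spacer's hole, bottomed on the hole floor and pushed in at least 4 mm (distance between pin_tip and hole_floor below 0.008 m and value of joint feeler_pin above 0.004 m), for 0.1 s.
At the end, for the whole second after the job is handed in: the spacer is held between the fingers, still (under 20 mm/s), its hole facing up within 0.35 rad (20 degrees) of vertical, its middle at least 180 mm above the worktop, touching neither rest nor stand, and the pin is out again (angle between spacer's own x axis and vertical below 0.35 rad and height (world z) of spacer above 0.18 m and contact force between spacer and the fingers above 1 N and contact force between spacer and rest below 0.05 N and contact force between spacer and stand below 0.05 N and linear speed of spacer below 0.02 m/s and angular speed of spacer below 0.2 rad/s and value of joint feeler_pin below 0.002 m); the arm keeps its last pose, push and grip.
It fails at once if a loose bystander is moved more than 20 mm (distance of any of screwdriver, dropper_bottle, relay, junction_box from where it was at the start of the episode above 0.02 m).
It also fails if it takes over 56 s, if anything falls off the work surface, if the arm or the gripper's body presses on something with over 40 N, if the wrist force passes 120 N, or if a joint passes its speed limit or range.

## Working session

There is one attempt and no reset: what is moved stays moved. The work goes in short steps, Python scripts to look and compute and a tool call to move; the robot and the scene stay as the last step left them, time stands still between calls to the robot, and variables do not carry over. Pictures are saved under pics/ and viewed, at most 10 in all, crops included, and the job is handed in when it is done.

Besides the shell and the picture viewer there is one more tool, called after ">>>" as name(argument=value, ...) on one line, values as JSON. step_arm: Moves the arm, as the interface text tells. Its arguments: {"type":"object","properties":{"commands":{"type":"array"}},"required":["commands"]}

```bash
mkdir -p pics; cat > h.py <<'E'
import numpy as np, cv2
from cell import ctrl
from scipy.spatial.transform import Rotation as R
def grab(n):
    d=ctrl.get_image(n); np.savez(f'{n}.npz',**d); cv2.imwrite(f'pics/{n}_{ctrl.read_state()["clock"]:.2f}.png',d['image'][:,:,::-1]); return d
def cloud(d):
    z=np.asarray(d['range_z'],float); f=200/np.tan(np.radians(float(d['vfov']))/2)
    v,u=np.mgrid[0:400,0:640]; P=np.stack([(u-d['cx'])/f*z,(v-d['cy'])/f*z,z,np.ones_like(z)],-1)
    W=P@np.linalg.inv(d['world_to_cam']).T; W[z==0]=np.nan; return W[...,:3]
E
python3 - <<'E'
from h import *
a=grab('top')['image'];b=grab('side')['image']
cv2.imwrite('pics/both.png',np.vstack([a,b])[:,:,::-1][:, :].copy()) 
for n in('top','side'):
    cv2.imwrite(f'pics/{n}0.png',np.load(n+'.npz')['image'][:,:,::-1])
print(ctrl.read_state())
E
```

```text
{'clock': 0.1, 'qpos': array([ 1.23323984,  0.62925028,  0.03846196,  1.51827099, -0.02698993,
        0.99631101, -0.02000826]), 'qd': array([-0.00295308, -0.00185884,  0.0003492 , -0.00258327, -0.00089294,
        0.00136397,  0.00020754]), 'tau': array([ 3.34811477e-03, -5.64529288e+01,  1.23090193e+00, -1.93972528e+01,
        1.14020618e-02,  5.43230184e-03, -2.25700580e-05]), 'eef_pos': array([ 174.34052607, -625.59637724,  230.48258523]), 'tool_rot': array([-3.13987184e+00,  3.59404846e-05,  2.71739752e-01]), 'force': array([-0.97547053, -0.6180193 ,  0.07805439]), 'torque': array([0.0713022 , 0.03434426, 0.07129585]), 'gripper_force': 0.0, 'width': 85.30219128426586}
```

View pics/top0.png

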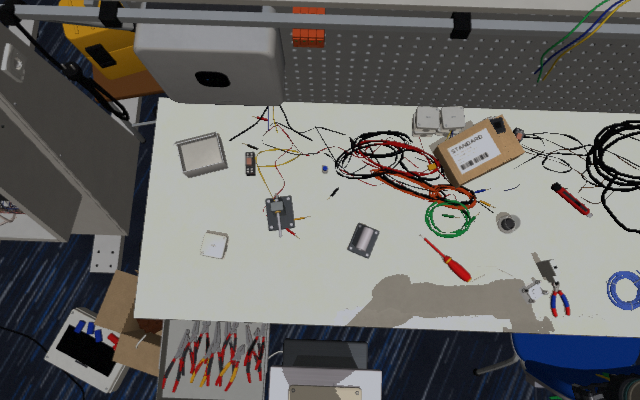

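View pics/side0.png

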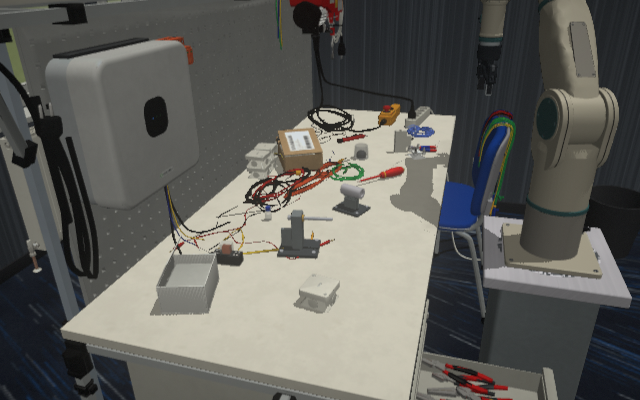

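The top view shows the spacer on its rest at about (365,239) and the stand at (280,213), with its pin pointing down the image to about (283,237). The box is at (213,245) and the screwdriver at (450,258). The side view agrees.

```bash
python3 - <<'E'
from h import *
np.set_printoptions(precision=1,suppress=True)
d=np.load('top.npz');W=cloud(d)
print('cam',np.linalg.inv(d['world_to_cam']))
for u,v in[(365,239),(280,213),(283,237),(213,245),(450,258),(250,163),(324,169)]: print((u,v),W[v,u])
def fit(mask,name):
    P=W[mask]; c=P[:,:2].mean(0); r=cv2.minAreaRect(P[:,:2].astype(np.float32)); print(name,len(P),P.mean(0),r,P[:,2].min(),P[:,2].max()); return P
v,u=np.mgrid[0:400,0:640]
reg=lambda a,b,c,e:(u>=a)&(u<b)&(v>=c)&(v<e)
s=reg(340,390,215,265); Z=W[...,2]
P=fit(s&(Z>62),'spacer>62');P=fit(s&(Z>70),'spacer>70'); print(np.linalg.svd(P[:,:2]-P[:,:2].mean(0))[2])
fit(s&(Z>4)&(Z<20),'restfoot')
t=reg(258,305,190,245)
fit(t&(Z>97)&(Z<110),'post')
P=fit(t&(Z>86)&(Z<97)&(v>212),'pin'); print(P[np.argsort(P[:,1])][::4])
fit(t&(Z>5)&(Z<15),'foot')
d2=np.load('side.npz');W=cloud(d2);Z=W[...,2]
P=fit(reg(300,334,210,224)&(Z>82)&(Z<99),'pin side');print(P[::4])
P=fit(reg(335,372,178,212)&(Z>50)&(Z<85),'spacer side')
fit(reg(280,306,205,250)&(Z>98)&(Z<110),'post side')
E
```

```text
cam [[   0.    -1.     0.2  344. ]
 [  -1.    -0.     0.    10.7]
 [  -0.    -0.2   -1.  1415.3]
 [   0.     0.     0.     1. ]]
(365, 239) [514.5 -98.6  74.9]
(280, 213) [584.8 150.5  52.5]
(283, 237) [521.4 143.1  -4.3]
(213, 245) [484.7 342.2  40.5]
(450, 258) [ 474.2 -353.5   23.7]
(250, 163) [733.7 249.1  52.8]
(324, 169) [725.4  26.4  44.9]
spacer>62 247 [516.6 -97.5  73.1] ((517.1832885742188, -97.74937438964844), (30.949077606201172, 66.64969635009766), 69.71430206298828) 62.42740642055378 81.56195412860643
spacer>70 191 [515.7 -97.1  74.8] ((517.526123046875, -96.75601196289062), (28.020225524902344, 66.63630676269531), 70.07276916503906) 70.23401401086517 81.56195412860643
[[-0.9  0.3]
 [-0.3 -0.9]]
restfoot 589 [518.8 -96.4   7.8] ((522.6615600585938, -103.70372772216797), (148.07257080078125, 149.76553344726562), 2.1019554138183594) 4.005654301862251 17.46552201359077
post 130 [592.9 155.3 103.3] ((566.7656860351562, 149.46157836914062), (96.19087219238281, 35.30490493774414), 12.613275527954102) 97.05848086260357 109.70422292610692
pin 61 [544.6 147.3  92.7] ((544.841735
[... 1092 characters left out ...]
[581.2 169.4  93.2]
 [576.  154.8  86.5]
 [565.  157.   89.1]
 [556.  153.4  88.5]
 [545.7 153.6  89.9]
 [534.4 149.2  89.2]
 [524.4 148.5  90.2]
 [514.7 147.4  90.9]
 [580.7 171.1  91.4]
 [561.4 152.7  84.7]
 [551.8 150.7  84.9]
 [541.7 150.2  86. ]
 [531.5 150.3  87.4]
 [521.6 149.7  88.4]
 [512.4 146.8  88.2]
 [581.6 161.7  83.8]
 [583.5 171.4  83. ]]
spacer side 233 [514.9 -86.9  64.1] ((517.3458251953125, -90.08568572998047), (36.53058624267578, 72.41596984863281), 80.51290893554688) 50.090108727570396 74.74984176699127
post side 80 [595.3 160.5 101.3] ((595.814697265625, 158.0489501953125), (24.531185150146484, 38.34471130371094), 11.79312801361084) 98.06446526331126 103.95990267468449
```

```bash
cat >> h.py <<'E'
def go(p,rpy):
    s=ctrl.read_state(); A=R.from_euler('xyz',s['tool_rot']); B=R.from_euler('xyz',rpy)
    d=A.inv().apply(np.array(p)-s['eef_pos'])/10; w=(A.inv()*B).as_rotvec()
    print('shift cm',d.round(2),'rot',w.round(3),'rows>=%.1f'%max(np.linalg.norm(d)/5,np.linalg.norm(w)/.15))
def st():
    s=ctrl.read_state(); print(*[(k,np.round(s[k],2)) for k in('clock','eef_pos','tool_rot','force','width','gripper_force','qpos')],sep='\n')
E
python3 -c "
from h import *
go([517,-97.5,190],[np.pi,0,np.radians(-20)])"
```

```text
shift cm [ 47.18 -41.67   4.12] rot [-0.002  0.001  0.621] rows>=12.6
```

>>> step_arm(commands=[47.2, -41.7, 4.0, 0, 0, 0.62, 1, 47.2, -41.7, 4.0, 0, 0, 0.62, 1, 47.2, -41.7, 4.0, 0, 0, 0.62, 1, 47.2, -41.7, 4.0, 0, 0, 0.62, 1, 47.2, -41.7, 4.0, 0, 0, 0.62, 1, 47.2, -41.7, 4.0, 0, 0, 0.62, 1, 47.2, -41.7, 4.0, 0, 0, 0.62, 1, 47.2, -41.7, 4.0, 0, 0, 0.62, 1, 47.2, -41.7, 4.0, 0, 0, 0.62, 1, 47.2, -41.7, 4.0, 0, 0, 0.62, 1])

```text
clock: 1.1
eef_pos: [446.7, -205.6, 199.4]
tool_rot: [3.142, 0.0, -0.348]
force: [0.4, -0.6, -0.7]
width: 85.5
gripper_force: 0.0
```

```bash
python3 -c "
from h import *
st();go([517,-97.5,190],[np.pi,0,np.radians(-20)])"
```

```text
('clock', np.float64(1.1))
('eef_pos', array([ 446.75, -205.57,  199.42]))
('tool_rot', array([ 3.14,  0.  , -0.35]))
('force', array([ 0.35, -0.6 , -0.68]))
('width', np.float64(85.47))
('gripper_force', np.float64(0.0))
('qpos', array([ 0.23,  0.46,  0.2 ,  1.99, -0.13,  0.71, -1.4 ]))
shift cm [  2.92 -12.56   0.94] rot [0.    0.    0.001] rows>=2.6
```

>>> step_arm(commands=[2.9, -12.6, 0.9, 0, 0, 0, 1, 2.9, -12.6, 0.9, 0, 0, 0, 1, 2.9, -12.6, 0.9, 0, 0, 0, 1, 2.9, -12.6, 0.9, 0, 0, 0, 1, 2.9, -12.6, 0.9, 0, 0, 0, 1])

```text
clock: 1.6
eef_pos: [516.1, -98.5, 190.2]
tool_rot: [3.141, 0.001, -0.346]
force: [-0.3, -0.7, 0.3]
width: 85.6
gripper_force: 0.0
```

```bash
python3 - <<'E'
from h import *
st(); d=grab('wrist'); cv2.imwrite('pics/w1.png',d['image'][:,:,::-1])
W=cloud(d); np.set_printoptions(precision=1,suppress=True)
print(np.linalg.inv(d['world_to_cam']))
m=(np.abs(W[...,0]-517)<45)&(np.abs(W[...,1]+97)<45)
for h in(62,68):
  P=W[m&(W[...,2]>h)&(W[...,2]<85)]; print(len(P),P.mean(0),P.max(0),cv2.minAreaRect(P[:,:2].astype(np.float32)))
E
```

```text
('clock', np.float64(1.6))
('eef_pos', array([516.06, -98.46, 190.19]))
('tool_rot', array([ 3.14,  0.  , -0.35]))
('force', array([-0.32, -0.69,  0.28]))
('width', np.float64(85.64))
('gripper_force', np.float64(0.0))
('qpos', array([ 0.  ,  0.51,  0.2 ,  1.91, -0.14,  0.73, -1.64]))
[[  -0.3   -0.9   -0.3  586.4]
 [  -0.9    0.3    0.1 -123.7]
 [   0.     0.3   -1.   331.8]
 [   0.     0.     0.     1. ]]
2408 [519.7 -98.8  71.6] [553.1 -72.6  76.8] ((517.4281005859375, -98.18106842041016), (31.02935218811035, 66.56726837158203), 69.18871307373047)
2015 [519.2 -98.8  72.8] [552.3 -75.6  76.8] ((517.4542846679688, -98.03074645996094), (26.489269256591797, 66.4900894165039), 69.11560821533203)
```

View pics/w1.png

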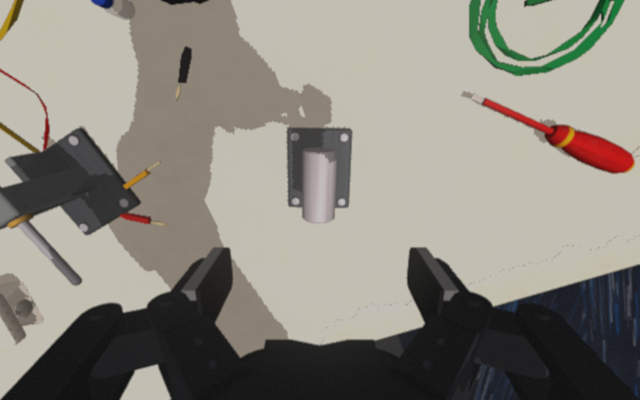

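The spacer is centred under the hand at pixels (318,185), measured at (517.4, -98.1), axis yaw -0.364 and top at 76.8, which matches 60+16. The pin tip is at about (76,281). I'll go down and grip it.

```bash
python3 - <<'E'
from h import *
go([517.4,-98.1,38],[np.pi,0,-.364])
W=cloud(np.load('wrist.npz')); m=(W[...,2]>82)&(W[...,2]<98)&(W[...,1]>100); v,u=np.nonzero(m); P=W[m]
k=(u>20); print(len(P),cv2.minAreaRect(P[k][:,:2].astype(np.float32)),P[k][np.argsort(P[k][:,0])][:5].round(1))
E
```

```text
shift cm [ 0.13 -0.23 15.24] rot [0.001 0.001 0.015] rows>=3.0
1704 ((560.798095703125, 145.0135498046875), (18.526811599731445, 99.52308654785156), 88.81189727783203) [[510.9 140.5  88.7]
 [511.4 140.   91.3]
 [511.5 139.2  88.6]
 [511.5 140.4  89.6]
 [511.5 141.7  90.5]]
```

>>> step_arm(commands=[0.1, -0.2, 4, 0, 0, 0.015, 1, 0.1, -0.2, 8, 0, 0, 0.015, 1, 0.1, -0.2, 11, 0, 0, 0.015, 1, 0.1, -0.2, 13.5, 0, 0, 0.015, 1, 0.1, -0.2, 15.2, 0, 0, 0.015, 1, 0.1, -0.2, 15.2, 0, 0, 0.015, 0, 0.1, -0.2, 15.2, 0, 0, 0.015, 0, 0.1, -0.2, 15.2, 0, 0, 0.015, 0, 0.1, -0.2, 15.2, 0, 0, 0.015, 0, 0.1, -0.2, 15.2, 0, 0, 0.015, 0])

```text
clock: 2.65
eef_pos: [518.5, -98.5, 40.1]
tool_rot: [3.141, -0.002, -0.364]
force: [-2.3, -1.8, 6.3]
width: 30.2
gripper_force: 59.1
```

```bash
python3 -c "
from h import *
st()"
```

```text
('clock', np.float64(2.65))
('eef_pos', array([518.48, -98.52,  40.08]))
('tool_rot', array([ 3.14, -0.  , -0.36]))
('force', array([-2.29, -1.84,  6.33]))
('width', np.float64(30.18))
('gripper_force', np.float64(59.07))
('qpos', array([ 0.06,  0.76,  0.12,  2.  , -0.21,  0.39, -1.59]))
```

```bash
python3 -c "
from h import *
go([438,128,190],[np.pi,0,.19])"
```

```text
shift cm [-15.55 -18.3  -15.04] rot [ 0.001 -0.002 -0.554] rows>=5.7
```

>>> step_arm(commands=[0, 0, -3, 0, 0, 0, 0, 0, 0, -7, 0, 0, 0, 0, 0, 0, -11, 0, 0, 0, 0, 0, 0, -15, 0, 0, 0, 0, -3, -4, -15, 0, 0, -0.1, 0, -6.5, -7.5, -15, 0, 0, -0.22, 0, -9.5, -11, -15, 0, 0, -0.34, 0, -12.5, -14.5, -15, 0, 0, -0.46, 0, -15.5, -18.3, -15, 0, 0, -0.554, 0, -15.5, -18.3, -15, 0, 0, -0.554, 0])

```text
clock: 3.65
eef_pos: [435.7, 136.0, 189.3]
tool_rot: [-3.137, -0.001, 0.204]
force: [0.7, -0.1, -0.8]
width: 30.2
gripper_force: 59.8
```

```bash
python3 - <<'E'
from h import *
st(); d=grab('wrist'); cv2.imwrite('pics/w2.png',d['image'][:,:,::-1])
W=cloud(d); np.set_printoptions(precision=1,suppress=True)
c=np.array([511,141]);e=np.array([np.cos(.19),np.sin(.19)]);n=np.array([-e[1],e[0]])
a=(W[...,:2]-c)@e; b=(W[...,:2]-c)@n; Z=W[...,2]
m=(a>-20)&(a<65)&(abs(b)<10)&(Z>75)&(Z<100); P=W[m]
print(len(P),cv2.minAreaRect(P[:,:2].astype(np.float32)),P[:,2].max(), P[np.argsort(a[m])][:4])
for lo in range(-4,64,8):
  k=m&(a>lo)&(a<lo+8); print(lo,W[k].mean(0),np.percentile(Z[k],95), b[k].min(),b[k].max())
E
```

```text
('clock', np.float64(3.65))
('eef_pos', array([435.7 , 135.97, 189.3 ]))
('tool_rot', array([-3.14, -0.  ,  0.2 ]))
('force', array([ 0.71, -0.11, -0.77]))
('width', np.float64(30.23))
('gripper_force', np.float64(59.84))
('qpos', array([-0.4 ,  0.42,  0.05,  2.09, -0.04,  0.63, -1.69]))
1045 ((542.91943359375, 146.6799774169922), (65.21334838867188, 8.046656608581543), 9.922558784484863) 95.27496166663309 [[510.7 141.4  89.3]
 [510.9 140.7  90.4]
 [511.1 143.1  91.6]
 [511.3 142.3  91. ]]
-4 [513.  141.6  91.9] 93.72890713600992 -3.3273681451249044 3.5955472806854747
4 [518.9 142.6  92.3] 93.993645261247 -3.988296540592823 3.7881021339628504
12 [526.7 144.   92.1] 93.71882405837164 -3.7294732320498487 3.855290692047581
20 [534.8 145.3  92.1] 93.61782265931846 -4.302567850277463 3.4231407007705776
28 [542.4 146.8  92.2] 93.59197128816702 -3.9061545829017663 3.560576910105436
36 [550.4 148.   92.2] 93.82930672473586 -4.470990041802065 3.1268410700505345
44 [558.3 149.7  92.2] 93.71000239040387 -4.721846533863555 3.2579865895161615
52 [566.3 150.8  92.3] 93.83148713291328 -4.649689739630471 2.816727259365547
60 [572.7 152.   92.2] 93.75419917092792 -4.806752404627044 2.90908522327492
```

View pics/w2.png

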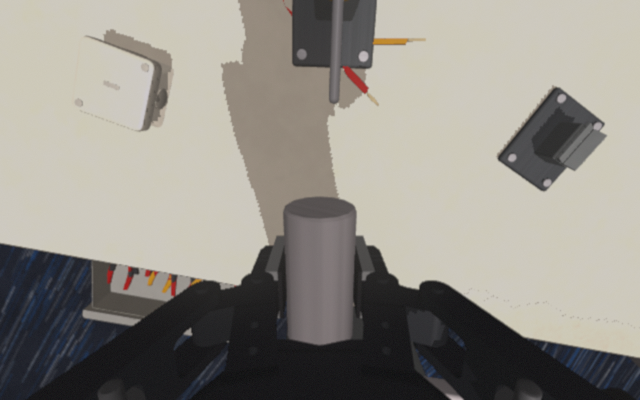

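```bash
python3 - <<'E'
from h import *
np.set_printoptions(precision=1,suppress=True)
d=np.load('wrist.npz');W=cloud(d);s=ctrl.read_state()
A=R.from_euler('xyz',s['tool_rot']); T=A.inv().apply((W.reshape(-1,3)-s['eef_pos'])).reshape(W.shape)
v,u=np.mgrid[0:400,0:640]
m=(u>270)&(u<370)&(v>195)&(v<345)&(T[...,2]>-45)&(T[...,2]<-10)&(abs(T[...,1])<20)
P=T[m]
for lo in range(-35,40,10):
  k=m&(T[...,0]>=lo)&(T[...,0]<lo+10)
  if k.any(): print(lo,k.sum(),'y',T[k][:,1].min(),T[k][:,1].max(),'ztop',T[k][:,2].min(),'x',T[k][:,0].min(),T[k][:,0].max())
print('end face depth col 320', np.c_[v[198:224:2,320],T[198:224:2,320]])
g=d['image'][190:230,275:365][:,:,::-1]; cv2.imwrite('pics/w2c.png',cv2.resize(g,None,fx=8,fy=8,interpolation=cv2.INTER_NEAREST))
go([510.8-74*np.cos(.173),141.1-74*np.sin(.173),110],[np.pi,0,.173])
E
```

```text
-35 381 y -19.216080983361973 12.058080795175954 ztop -35.85099491271795 x -33.63932956005124 -25.00139763379266
-25 1226 y -19.17532199659449 11.926853780700952 ztop -36.25075158863292 x -24.99425065957353 -15.012497208749966
-15 1513 y -19.993832533552162 13.656245091123589 ztop -44.93115457389762 x -14.999696047963646 -5.002953421794319
-5 1750 y -19.945135434957837 13.31145908746134 ztop -44.83419143345959 x -4.991194106316896 4.997658729065979
5 2205 y -19.998938284168467 19.82771071576986 ztop -44.89310172702427 x 5.004204747868579 14.998142720299363
15 1616 y -19.471195739525083 11.705981145362786 ztop -36.30811079573052 x 15.000059449155291 24.99881205032087
25 2255 y -19.56505863634724 11.64765529262814 ztop -36.08879664131634 x 25.00342542992149 32.20667009488942
end face depth col 320 [[198.   31.5  -3.8  -7.8]
 [200.   31.6  -3.8 -11.1]
 [202.   31.4  -3.8 -13.3]
 [204.   31.8  -3.8 -17.2]
 [206.   31.4  -3.8 -18.8]
 [208.   31.6  -3.8 -21.9]
 [210.   31.5  -3.8 -24.2]
 [212.   32.   -3.8 -28. ]
 [214.   31.8  -3.8 -29.7]
 [216.   31.4  -3.8 -30.9]
 [218.   31.9  -3.8 -34.2]
 [220.   31.1  -3.7 -34.4]
 [222.   30.5  -3.7 -34.8]]
shift cm [0.  0.4 7.9] rot [-0. -0.  0.] rows>=1.6
```

View pics/w2c.png

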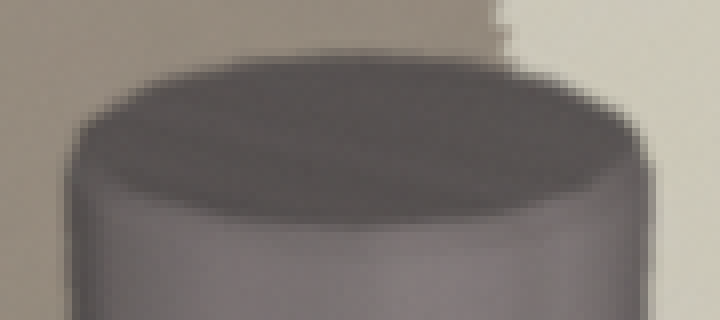

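The far end is flat across its whole face in the depth readings, so the hole must be at the near end. The flat face shows as a plain ellipse at about (320,208). I'll turn the hand half round, so joint 7 goes from -1.69 to +1.45, and check by pushing.

>>> step_arm(commands=[0, 0.2, 0, 0, 0, -0.14, 0, 0, 0.4, 0, 0, 0, -0.28, 0, 0, 0.4, 0, 0, 0, -0.42, 0, 0, 0.4, 0, 0, 0, -0.56, 0, 0, 0.4, 0, 0, 0, -0.7, 0, 0, 0.4, 0, 0, 0, -0.84, 0, 0, 0.4, 0, 0, 0, -0.98, 0, 0, 0.4, 0, 0, 0, -1.12, 0, 0, 0.4, 0, 0, 0, -1.26, 0, 0, 0.4, 0, 0, 0, -1.4, 0])

```text
clock: 4.7
eef_pos: [439.3, 123.0, 188.9]
tool_rot: [3.141, 0.001, 1.593]
force: [0.4, 0.1, -1.0]
width: 30.6
gripper_force: 59.8
```

>>> step_arm(commands=[0, 0, 0, 0, 0, -0.14, 0, 0, 0, 0, 0, 0, -0.28, 0, 0, 0, 0, 0, 0, -0.42, 0, 0, 0, 0, 0, 0, -0.56, 0, 0, 0, 0, 0, 0, -0.7, 0, 0, 0, 0, 0, 0, -0.84, 0, 0, 0, 0, 0, 0, -0.98, 0, 0, 0, 0, 0, 0, -1.12, 0, 0, 0, 0, 0, 0, -1.26, 0, 0, 0, 0, 0, 0, -1.4, 0])

```text
clock: 5.7
eef_pos: [439.4, 122.9, 188.8]
tool_rot: [-3.14, 0.001, 2.993]
force: [0.2, -0.7, -1.5]
width: 30.3
gripper_force: 59.8
```

```bash
python3 - <<'E'
from h import *
st()
go([510.8-74*np.cos(.173),141.1-74*np.sin(.173),110],[np.pi,0,.173+np.pi])
E
```

```text
('clock', np.float64(5.7))
('eef_pos', array([439.37, 122.87, 188.75]))
('tool_rot', array([-3.14,  0.  ,  2.99]))
('force', array([ 0.18, -0.69, -1.5 ]))
('width', np.float64(30.32))
('gripper_force', np.float64(59.84))
('qpos', array([ 0.19,  0.51, -0.74,  2.07,  0.51,  0.75,  0.54]))
shift cm [0.23 0.53 7.87] rot [-0.002  0.001 -0.321] rows>=2.1
```

>>> step_arm(commands=[0.1, 0.2, 2, 0, 0, -0.1, 0, 0.2, 0.5, 4, 0, 0, -0.2, 0, 0.2, 0.5, 6, 0, 0, -0.32, 0, 0.2, 0.5, 7.9, 0, 0, -0.32, 0, 0.2, 0.5, 7.9, 0, 0, -0.32, 0, 0.2, 0.5, 7.9, 0, 0, -0.32, 0])

```text
clock: 6.3
eef_pos: [438.0, 129.1, 109.9]
tool_rot: [-3.141, -0.0, -2.974]
force: [0.1, 0.5, -2.0]
width: 30.4
gripper_force: 59.9
```

```bash
python3 - <<'E'
from h import *
np.set_printoptions(precision=1,suppress=True)
d=grab('wrist');cv2.imwrite('pics/w3.png',d['image'][:,:,::-1]); st(); s=ctrl.read_state()
W=cloud(d);A=R.from_euler('xyz',s['tool_rot']); T=A.inv().apply((W.reshape(-1,3)-s['eef_pos'])).reshape(W.shape)
v,u=np.mgrid[0:400,0:640]
m=(u>270)&(u<370)&(v>195)&(v<345)&(T[...,2]>-45)&(T[...,2]<-10)&(abs(T[...,1])<17)
for lo in (-28,20):
  k=m&(T[...,0]>=lo)&(T[...,0]<lo+8); print(lo,k.sum(),'y',T[k][:,1].min(),T[k][:,1].max(),'ztop',T[k][:,2].min(),'x',T[k][:,0].min(),T[k][:,0].max())
d=grab('top');W=cloud(d)
e=np.array([np.cos(.173),np.sin(.173)]);a=(W[...,:2]-[511,141])@e; b=(W[...,:2]-[511,141])@[-e[1],e[0]];Z=W[...,2]
for nm,k in(('pin',(a>-3)&(a<60)&(abs(b)<10)&(Z>80)&(Z<100)),('spacer',(a>-110)&(a<-20)&(abs(b)<25)&(Z>110)&(Z<160))):
  print(nm,k.sum(),a[k].min(),a[k].max(),b[k].min(),b[k].max(),b[k].mean())
E
```

```text
('clock', np.float64(6.35))
('eef_pos', array([438.3, 129.5, 110.3]))
('tool_rot', array([-3.1,  0. , -3. ]))
('force', array([0.6, 0.2, 0.1]))
('width', np.float64(30.48))
('gripper_force', np.float64(59.85))
('qpos', array([ 0.1,  0.7, -0.7,  2.1,  0.8,  0.6,  0.6]))
-28 824 y -15.83585470723277 15.276813473467092 ztop -35.41710485701731 x -27.99986610197208 -20.011083492853647
20 1299 y -15.979865648791822 15.232748031498145 ztop -35.5825979824806 x 20.001736913493488 27.989686110089316
pin 38 20.674982268308696 59.272182295278405 -3.324112033895163 4.5488177144335165 0.30114617767596585Traceback (most recent call last):
  File "<stdin>", line 12, in <module>
    return umr_minimum(a, axis, None, out, keepdims, initial, where)
ValueError: zero-size array to reduction operation minimum which has no identity
```

View pics/w3.png

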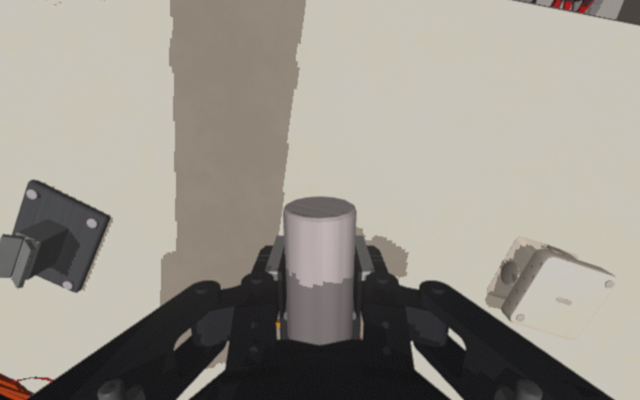

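```bash
python3 - <<'E'
from h import *
st()
c,s=np.cos(.173),np.sin(.173)
go([511-74*c-.3*s,141.1-74*s+.3*c,70.2],[np.pi,0,.173-np.pi])
E
```

```text
('clock', np.float64(6.4))
('eef_pos', array([438.47, 129.78, 110.55]))
('tool_rot', array([-3.14,  0.  , -2.97]))
('force', array([ 1.03,  0.83, -1.67]))
('width', np.float64(30.12))
('gripper_force', np.float64(59.85))
('qpos', array([ 0.12,  0.65, -0.69,  2.14,  0.75,  0.6 ,  0.62]))
shift cm [ 0.07 -0.1   4.04] rot [-0.     0.002 -0.005] rows>=0.8
```

>>> step_arm(commands=[0, -0.1, 1.5, 0, 0, -0.005, 0, 0, -0.1, 3, 0, 0, -0.005, 0, 0, -0.1, 4, 0, 0, -0.005, 0, 0, -0.1, 4, 0, 0, -0.005, 0, -1, -0.1, 4, 0, 0, -0.005, 0, -2, -0.1, 4, 0, 0, -0.005, 0, -3, -0.1, 4, 0, 0, -0.005, 0, -3, -0.1, 4, 0, 0, -0.005, 0, -3, -0.1, 4, 0, 0, -0.005, 0])

```text
clock: 7.3
eef_pos: [467.6, 134.1, 69.7]
tool_rot: [3.141, 0.0, -2.968]
force: [-0.6, 0.3, -0.5]
width: 30.6
gripper_force: 59.9
```

```bash
cat >> h.py <<'E'
def rel(tip=(511,141.1),yaw=.173):
    s=ctrl.read_state();A=R.from_euler('xyz',s['tool_rot']);p=s['eef_pos']+A.apply([-1,-.3,-19.7]);d=p[:2]-tip
    c,n=np.cos(yaw),np.sin(yaw);f=s['force'];print('spacer centre: along %.1f lateral %.1f z %.1f'%(d[0]*c+d[1]*n,-d[0]*n+d[1]*c,p[2]),'F along %.1f lat %.1f z %.1f'%(f[0]*c+f[1]*n,-f[0]*n+f[1]*c,f[2]),'axis',(-A.as_matrix()[:,0]).round(3),s['clock'])
E
python3 - <<'E'
from h import *
st();rel()
d=grab('side');cv2.imwrite('pics/s3.png',cv2.resize(d['image'][150:280,240:400][:,:,::-1],None,fx=4,fy=4,interpolation=cv2.INTER_CUBIC))
E
```

```text
('clock', np.float64(7.3))
('eef_pos', array([467.64, 134.08,  69.7 ]))
('tool_rot', array([ 3.14,  0.  , -2.97]))
('force', array([-0.58,  0.29, -0.54]))
('width', np.float64(30.64))
('gripper_force', np.float64(59.86))
('qpos', array([ 0.08,  0.74, -0.62,  2.09,  0.82,  0.57,  0.6 ]))
spacer centre: along -42.9 lateral 0.2 z 89.4 F along -0.5 lat 0.4 z -0.5 axis [0.985 0.173 0.   ] 7.3
```

View pics/s3.png

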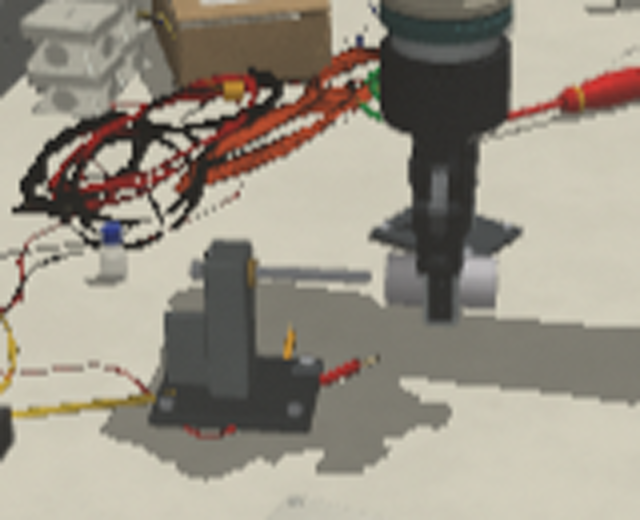

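The side view shows the pin, tip at about (370,277), level with the spacer, whose mouth is at about (387,278). Next I advance a little and feel.

>>> step_arm(commands=[-0.4, 0, 0, 0, 0, 0, 0, -0.8, 0, 0, 0, 0, 0, 0, -1.2, 0, 0, 0, 0, 0, 0, -1.5, 0, 0, 0, 0, 0, 0, -1.8, 0, 0, 0, 0, 0, 0, -1.8, 0, 0, 0, 0, 0, 0, -1.8, 0, 0, 0, 0, 0, 0, -1.8, 0, 0, 0, 0, 0, 0])

```text
clock: 8.15
eef_pos: [484.9, 137.1, 69.6]
tool_rot: [-3.141, -0.0, -2.967]
force: [0.1, -0.0, -1.2]
width: 30.4
gripper_force: 59.9
```

```bash
python3 -c "
from h import *
for i in range(4): rel(); ctrl.get_image('top')"
```

```text
spacer centre: along -25.4 lateral 0.3 z 89.3 F along 0.1 lat -0.1 z -1.2 axis [ 0.985  0.173 -0.   ] 8.15
spacer centre: along -25.4 lateral 0.3 z 89.3 F along -0.2 lat -0.1 z -1.3 axis [ 0.985  0.173 -0.   ] 8.2
spacer centre: along -25.4 lateral 0.3 z 89.3 F along -0.3 lat -0.7 z -2.0 axis [ 0.985  0.173 -0.   ] 8.25
spacer centre: along -25.3 lateral 0.3 z 89.4 F along 0.8 lat -0.1 z -0.4 axis [ 0.985  0.173 -0.   ] 8.3
```

There is no force with the mouth about 8 mm past the tip, so the pin is in the hole. I'll push on until it bottoms.

>>> step_arm(commands=[-0.4, 0, 0, 0, 0, 0, 0, -0.8, 0, 0, 0, 0, 0, 0, -1.2, 0, 0, 0, 0, 0, 0, -1.6, 0, 0, 0, 0, 0, 0, -2.0, 0, 0, 0, 0, 0, 0, -2.3, 0, 0, 0, 0, 0, 0, -2.6, 0, 0, 0, 0, 0, 0, -2.9, 0, 0, 0, 0, 0, 0, -2.9, 0, 0, 0, 0, 0, 0, -2.9, 0, 0, 0, 0, 0, 0])

```text
clock: 9.35
eef_pos: [512.9, 142.0, 69.5]
tool_rot: [-3.141, -0.001, -2.967]
force: [-3.8, -0.3, 0.2]
width: 30.4
gripper_force: 59.9
```

```bash
python3 -c "
from h import *
for i in range(8): rel(); ctrl.get_image('top')"
```

```text
spacer centre: along 3.0 lateral 0.3 z 89.2 F along -3.8 lat 0.3 z 0.2 axis [ 0.985  0.173 -0.001] 9.35
spacer centre: along 3.1 lateral 0.3 z 89.2 F along -3.1 lat -0.1 z -0.2 axis [ 0.985  0.174 -0.001] 9.4
spacer centre: along 3.2 lateral 0.3 z 89.2 F along -3.7 lat -0.3 z 0.3 axis [ 0.985  0.174 -0.001] 9.45
spacer centre: along 3.3 lateral 0.3 z 89.2 F along -3.5 lat 0.3 z -0.1 axis [ 0.985  0.174 -0.001] 9.5
spacer centre: along 3.4 lateral 0.3 z 89.2 F along -3.5 lat 0.3 z -1.3 axis [ 0.985  0.173 -0.001] 9.55
spacer centre: along 3.4 lateral 0.3 z 89.2 F along -3.1 lat 0.4 z -0.3 axis [ 0.985  0.173 -0.001] 9.6
spacer centre: along 3.5 lateral 0.3 z 89.2 F along -2.6 lat -0.1 z -0.6 axis [ 0.985  0.173 -0.001] 9.65
spacer centre: along 3.5 lateral 0.3 z 89.3 F along -2.9 lat 0.7 z -0.5 axis [ 0.985  0.173 -0.   ] 9.7
```

A steady 3.2 N means about 6.5 mm of give, held for over 0.3 s. Now I draw the spacer off and lift.

>>> step_arm(commands=[1, 0, 0, 0, 0, 0, 0, 2, 0, 0, 0, 0, 0, 0, 3, 0, 0, 0, 0, 0, 0, 4, 0, 0, 0, 0, 0, 0, 5.5, 0, 0, 0, 0, 0, 0, 7, 0, 0, 0, 0, 0, 0, 7.5, 0, -4, 0, 0, 0, 0, 7.5, 0, -9, 0, 0, 0, 0, 7.5, 0, -14, 0, 0, 0, 0, 7.5, 0, -19, 0, 0, 0, 0])

```text
clock: 10.75
eef_pos: [438.8, 129.1, 261.4]
tool_rot: [-3.141, -0.0, -2.967]
force: [1.1, -0.9, -1.6]
width: 30.2
gripper_force: 59.9
```

```bash
python3 -c "
from h import *
rel();st()
go([520,0,330],[np.pi,0,-np.pi])"
```

```text
spacer centre: along -72.2 lateral 0.3 z 281.1 F along 1.0 lat -1.0 z -1.6 axis [ 0.985  0.174 -0.   ] 10.75
('clock', np.float64(10.75))
('eef_pos', array([438.82, 129.1 , 261.43]))
('tool_rot', array([-3.14, -0.  , -2.97]))
('force', array([ 1.15, -0.86, -1.65]))
('width', np.float64(30.22))
('gripper_force', np.float64(59.85))
('qpos', array([ 0.32,  0.44, -0.94,  1.97,  0.44,  0.94,  0.91]))
shift cm [ -5.74 -14.13  -6.85] rot [-0.001  0.     0.175] rows>=3.3
```

>>> step_arm(commands=[-2, -1, -2, 0, -0.1, 0, 0, -4, -2, -4, 0, -0.2, 0, 0, -6, -3, -6, 0, -0.32, 0, 0, -8, -4, -8, 0, -0.44, 0, 0, -10, -5, -9, 0, -0.56, 0, 0, -12, -6, -9, 0, -0.68, 0, 0, -14, -7, -9, 0, -0.8, 0, 0, -16, -8, -9, 0, -0.92, 0, 0, -17, -8, -9, 0, -1.04, 0, 0, -17, -8, -9, 0, -1.04, 0, 0])

```text
clock: 11.75
eef_pos: [601.3, 63.9, 345.7]
tool_rot: [-3.065, 0.777, -2.963]
force: [0.3, -0.7, -1.5]
width: 30.4
gripper_force: 60.0
```

```bash
python3 -c "
from h import *
rel();st()"
```

```text
spacer centre: along 62.6 lateral -90.5 z 360.4 F along 0.2 lat -0.7 z -1.5 axis [0.702 0.127 0.701] 11.75
('clock', np.float64(11.75))
('eef_pos', array([601.34,  63.91, 345.67]))
('tool_rot', array([-3.06,  0.78, -2.96]))
('force', array([ 0.33, -0.67, -1.48]))
('width', np.float64(30.38))
('gripper_force', np.float64(59.97))
('qpos', array([ 0.45,  0.27, -0.81,  2.22,  1.75,  0.33, -0.17]))
```

>>> step_arm(commands=[0, 0, 0, 0, -0.1, 0, 0, 0, 0, 0, 0, -0.2, 0, 0, 0, 0, 0, 0, -0.3, 0, 0, 0, 0, 0, 0, -0.4, 0, 0, 0, 0, 0, 0, -0.5, 0, 0, 0, 0, 0, 0, -0.6, 0, 0, 0, 0, 0, 0, -0.7, 0, 0, 0, 0, 0, 0, -0.79, 0, 0, 0, 0, 0, 0, -0.79, 0, 0, 0, 0, 0, 0, -0.79, 0, 0])

```text
clock: 12.75
eef_pos: [692.1, 71.7, 348.7]
tool_rot: [-1.815, 1.517, -1.686]
force: [-0.5, 0.0, -0.1]
width: 30.4
gripper_force: 60.4
```

```bash
python3 -c "
from h import *
rel();st(); B=R.align_vectors
s=ctrl.read_state(); A=R.from_euler('xyz',s['tool_rot']); up=A.inv().apply([0,0,1]); ax=np.cross([-1,0,0],up); print('tilt',np.arccos(-up[0]), 'rotvec', ax)"
```

```text
spacer centre: along 146.7 lateral -98.9 z 350.0 F along -0.5 lat 0.1 z -0.1 axis [0.006 0.053 0.999] 12.75
('clock', np.float64(12.75))
('eef_pos', array([692.07,  71.67, 348.7 ]))
('tool_rot', array([-1.81,  1.52, -1.69]))
('force', array([-0.49,  0.03, -0.07]))
('width', np.float64(30.4))
('gripper_force', np.float64(60.36))
('qpos', array([ 0.57,  1.17, -1.25,  2.47,  3.05,  1.67, -0.46]))
tilt 0.05330782460026366 rotvec [ 0.         -0.01287375  0.05170396]
```

The spacer is upright (tilt 0.05), but joints 3 and 4 sit at their range ends. I'll ease forward, away from them, before handing in.

>>> step_arm(commands=[0, 0, 2, 0, 0, 0, 0, 0, 0, 4, 0, 0, 0, 0, 0, 0, 6, 0, 0, 0, 0, 0, 0, 8, 0, 0, 0, 0, 0, 0, 8, 0, 0, 0, 0, 0, 0, 8, 0, 0, 0, 0, 0, 0, 8, 0, 0, 0, 0])

```text
clock: 13.45
eef_pos: [770.7, 81.9, 355.5]
tool_rot: [-1.607, 1.512, -1.478]
force: [-0.1, 0.9, -1.9]
width: 30.3
gripper_force: 60.3
```

```bash
python3 -c "
from h import *
rel();st();print(ctrl.read_state()['qd'].round(3))"
```

```text
spacer centre: along 226.0 lateral -102.4 z 356.5 F along 0.0 lat 0.9 z -1.9 axis [-0.005  0.058  0.998] 13.45
('clock', np.float64(13.45))
('eef_pos', array([770.72,  81.92, 355.46]))
('tool_rot', array([-1.61,  1.51, -1.48]))
('force', array([-0.12,  0.9 , -1.86]))
('width', np.float64(30.26))
('gripper_force', np.float64(60.34))
('qpos', array([ 0.58,  1.17, -1.23,  2.26,  3.07,  1.47, -0.45]))
[0.    0.044 0.005 0.001 0.005 0.003 0.005]
```

>>> step_arm(commands=[0, 0, 0, 0, 0, 0, 0, 0, 0, 0, 0, 0, 0, 0, 0, 0, 0, 0, 0, 0, 0, 0, 0, 0, 0, 0, 0, 0, 0, 0, 0, 0, 0, 0, 0])

```text
clock: 13.95
eef_pos: [771.8, 81.2, 350.8]
tool_rot: [-1.696, 1.516, -1.569]
force: [0.9, -0.4, -1.9]
width: 30.4
gripper_force: 60.3
```

```bash
python3 - <<'E'
from h import *
rel(); a=grab('side')['image'];b=grab('wrist')['image']; rel()
s=ctrl.read_state(); print(s['qpos'],s['qd'].round(3))
f=lambda i:cv2.resize(i,(480,300))
cv2.imwrite('pics/fin.png',np.vstack([f(a),f(b)])[:,:,::-1])
E
```

```text
spacer centre: along 226.9 lateral -103.2 z 352.0 F along 0.8 lat -0.5 z -1.9 axis [-0.     0.055  0.999] 13.95
spacer centre: along 227.0 lateral -103.3 z 352.1 F along 0.4 lat -0.5 z -1.0 axis [-0.     0.055  0.999] 14.05
[ 0.57548374  1.17759788 -1.23253306  2.25661172  3.07374672  1.46747536
 -0.44837015] [-0.    -0.001 -0.    -0.002  0.002  0.    -0.   ]
```

View pics/fin.png

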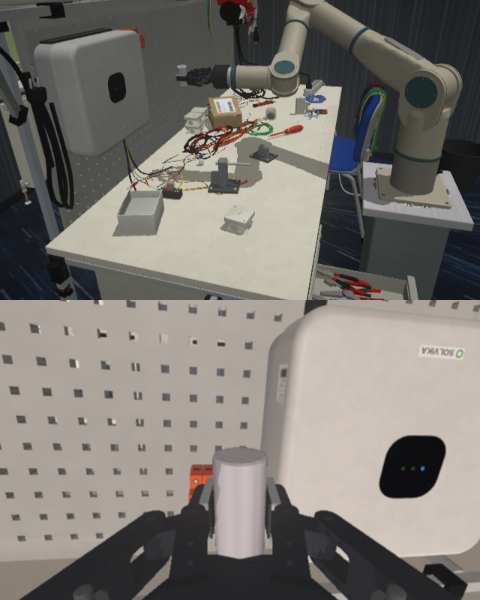

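The spacer is held clear of everything and still. The side view shows it at about (181,73), and the wrist camera below the hand sees the solid end at about (240,455), so the hole faces up.

```bash
python3 -c "
from h import *
print(ctrl.finish_job())"
```

```text
the job is handed in; nothing more can be done
None
```

The job is handed in with no verdict returned: the pin bottomed in the hole and gave about 6.5 mm (3.2 N), and the spacer is now held still, hole up within about 3°, its middle about 35 cm above the worktop.

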